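# Set out the bedtime tea

## Task

Set out the bedtime tea: first fold all four sides of the tea tray fully upright, then stand every tea tin that is on the bedside top upright inside the tray, and only when all tins are in (so the tea keeps hot) lift the lid off the mug and set it flat in the round lid dish. Keep the mug upright on its coaster, and leave the clock, book and spectacles case where they are.

Things in the scene. Friction and masses are not known exactly. Their poses are not given: they have to be found in the camera images.
- tray: fold-up wooden tea tray, fixed: a level floor slab 120 mm (x) by 190 mm (y) on feet. Origin on the table under its centre, z up; floor surface at z = 30 mm. Four plywood walls hinge on the edges of that surface (hinge lines at x = -60, x = +60, y = +95, y = -95 mm, z = 30 mm); raised, they stand just outside these lines, so 120 x 190 mm stay clear inside
- wall_front (a joint): angle (rad) of the tray's wall on its -x edge: 0 = folded out level (pointing along the tray's -x), 1.571 = fully upright, against its stop. The wall is 190 mm long, 40 mm high and 6 mm thick; the hinge is stiff (0.10 N m) and stays wherever it is left
- tab_front (a point): grip point on the orange pull tab at the middle of wall_front's outer edge. The tab lies in the wall's plane, 20 mm wide along the hinge line, 8 mm thick, reaching from 40 to 67 mm from the hinge line. This point is 56 mm from the hinge line, at mid thickness: 3 mm under the wall's inner (upper) face, which passes through the hinge line
- wall_back (a joint): angle (rad) of the tray's wall on its +x edge: 0 = folded out level (pointing along the tray's +x), 1.571 = fully upright, against its stop. The wall is 190 mm long, 40 mm high and 6 mm thick; the hinge is stiff (0.10 N m) and stays wherever it is left
- tab_back (a point): grip point on the orange pull tab at the middle of wall_back's outer edge. The tab lies in the wall's plane, 20 mm wide along the hinge line, 8 mm thick, reaching from 40 to 67 mm from the hinge line. This point is 56 mm from the hinge line, at mid thickness: 3 mm under the wall's inner (upper) face, which passes through the hinge line
- wall_left (a joint): angle (rad) of the tray's wall on its +y edge: 0 = folded out level (pointing along the tray's +y), 1.571 = fully upright, against its stop. The wall is 120 mm long, 40 mm high and 6 mm thick; the hinge is stiff (0.10 N m) and stays wherever it is left
- tab_left (a point): grip point on the orange pull tab at the middle of wall_left's outer edge. The tab lies in the wall's plane, 20 mm wide along the hinge line, 8 mm thick, reaching from 40 to 67 mm from the hinge line. This point is 56 mm from the hinge line, at mid thickness: 3 mm under the wall's inner (upper) face, which passes through the hinge line
- wall_right (a joint): angle (rad) of the tray's wall on its -y edge: 0 = folded out level (pointing along the tray's -y), 1.571 = fully upright, against its stop. The wall is 120 mm long, 40 mm high and 6 mm thick; the hinge is stiff (0.10 N m) and stays wherever it is left
- tab_right (a point): grip point on the orange pull tab at the middle of wall_right's outer edge. The tab lies in the wall's plane, 20 mm wide along the hinge line, 8 mm thick, reaching from 40 to 67 mm from the hinge line. This point is 56 mm from the hinge line, at mid thickness: 3 mm under the wall's inner (upper) face, which passes through the hinge line
- tin0: green square tea tin with a paper label, upright, 52 x 52 x 68 mm tall, about 150 g, heaviest near its foot; origin at the centre of its underside, z up. It may be absent
- tin1: red square tea tin with a paper label, upright, 52 x 52 x 68 mm tall, about 150 g, heaviest near its foot; origin at the centre of its underside, z up. It may be absent
- tin2: blue square tea tin with a paper label, upright, 52 x 52 x 68 mm tall, about 150 g, heaviest near its foot; origin at the centre of its underside, z up. It may be absent
- tin3: yellow square tea tin with a paper label, upright, 52 x 52 x 68 mm tall, about 150 g, heaviest near its foot; origin at the centre of its underside, z up. It may be absent
- coaster: fixed slatted wooden coaster, 100 x 100 x 26 mm high, origin at the centre of its underside
- mug: loose white mug on the coaster, 84 mm across, 95 mm tall, handle along its +y, about 400 g; origin at the centre of its underside
- lid: dark wooden lid lying loose on the mug, about 80 g: a disc 90 mm across with a 60 mm plug 8 mm deep beneath it; origin at the centre of the plug's underside, z up. Disc from z = 8 to 16 mm, upright brass knob (22 mm diameter) from z = 16 to 48 mm
- knob (a point): point on the axis of the lid's brass knob, 38 mm above the lid's origin, where the knob is gripped from above
- dish: fixed round blue lid dish with a low rim: 120 mm across at the rim, 18 mm high, inside about 105 mm across, inner floor at z = 6 mm; origin at the centre of its underside
- clock: round grey alarm clock, 116 mm across, 45 mm deep, standing on two feet, 143 mm high; bystander; origin under its centre
- book: blue book lying flat, 110 x 175 x 25 mm; bystander; origin under its centre
- specs_case: black spectacles case lying flat, 60 x 160 x 34 mm; bystander; origin under its centre
Not all that is in view belongs to the job. Leave any white look-alike of the lid alone. There is more than one size of the tin1; the job needs the larger.

How it is judged:
By the outcome, as a careful person would: the job done as asked, in the order asked, and still so for the second after the job is handed in, with the robot touching nothing.
Of tin0, tin1, tin2, tin3 only 2 to 4 are there at a start; the rules pass over those that are not, and their reading is None.
At some moment in a run one of tin0, tin1, tin2, tin3 may be knocked a few centimetres aside while the robot is not near it.
It also fails if it takes over 210 s, if anything falls off the work surface, if the arm or the gripper's body presses on something with over 40 N, if the wrist force passes 120 N, or if a joint passes its speed limit or range.

## Robot

A 7-joint arm with a two-finger parallel gripper is mounted at the origin on the work surface. World frame = base frame: x ahead of the robot, y to its left, z up, the work surface at z = 0. Lengths are in mm, angles in rad, forces in N, time in s.
With the tool pointing down it reaches from about 400 to 900 mm from the base axis. Payload 5.5 kg.
Tool frame: the origin (TCP) lies on the centre line of the jaws, within the pads' length; the fingertips stand 25 mm ahead of it and the grasp point (between the pads) lies 6 mm ahead of it; z points along the fingers, y is the line along which they close (so a half turn about z gives the same grasp; the last joint's range is limited). The gripper opens to 85 mm and grips with 20 to 120 N. Pads are 22 mm wide; open, the fingers measure 114 mm over their backs; the gripper's body (76 mm by 85 mm) begins 54 mm behind the grasp point. The pads swing forward as they close: fully open they stand 13 mm farther back than shut.
Start: joints at [1.504, 0.501, -0.427, 1.55, 0.221, 1.138, -0.21], TCP at [210.538, -614.958, 227.81] pointing down, gripper open.
Joint ranges: [-2.88, 2.88], [-0.31, 2.03], [-1.54, 1.56], [0.2, 2.42], [-1.41, 4.55], [0.19, 2.02], [-2.57, 2.57]. Speed limits (rad/s): [2.57, 2.57, 3.14, 3.14, 3.14, 3.14, 3.14].

## Interface

Orientations are given as a 3x3 rotation matrix whose columns are the frame's x, y, z axes.
In Python, from bench import read_state, imaging, job gives the robot as it stands.
- The arm moves only by the tool servo_tool, never from a script. Its argument "steps" is text: rows parted by semicolons, each of 7 numbers parted by spaces: the shift along the tool's x, y, z in m, then the turn, a rotation vector about the tool's x, y, z in degrees, then the finger opening in m, from 0 to 0.0854. In form: dx dy dz wx wy wz grip; .... A call has 1 to 10 rows; each row shifts and turns the commanded pose from where the row before left it, along the tool's axes as they then stand; what a row does not reach is not made up. A row lasts 1/8 s, in which the tool goes at most 62.5 mm and 10.7 degrees, less where a joint would pass 70% of its speed; a pose out of reach is approached as far as the arm can. A call with a gripper value outside its range is refused whole. The fingers move at their own pace and stop on an object; "squeeze" is the grip in N (left out, the last holds). Time passes only in rows, so rows that do not move let the fingers close. It gives the time, the measured TCP pose, the force, the opening and the grip force at its end, in the units of the state.
- read_state(): the state, without advancing time (a new reading comes with each control period).
- imaging.capture(name): name is "side" or "top"; returns the picture (420x560x3 uint8, blue, green, red); there is no depth.
- imaging.calibration(name): a dict with "vertical_fov" (degrees; the focal length in pixels is half the picture's height over the tangent of half this angle, whatever the lens; pixels are square), "cx", "cy" (the principal point, pixels), "R" (3x3) and "t" (3): a world point X has camera coordinates R X + t. Camera axes: x right, y down, z forward; pixel columns grow to the right and rows downward; lengths in mm; the calibration is good to about 2 mm. A picture is of the moment at which its call begins. calibration takes no time and is no camera call.
- job.job_done(): hands the job in; it is judged then, once.
The state is a dict: "t": time; "q": joint angles; "qvel": joint speeds; "joint_torque": joint torques, N m; "ee_pos": TCP position; "orientation": TCP orientation; "wrist_force": force on the tool from outside, world axes, zero at the start; "moment": the same for the moment, N m; "opening": opening from 0.0 (shut) to 1.0 (fully open); "grip_force": force on a finger pad.
Only numpy, scipy, OpenCV 4.12 (cv2) and the standard library are available. Lean on these libraries where they do the work, as an engineer would, in place of code of your own. Each camera call takes 0.05 s, during which the arm holds its last target. There are 200 camera calls.

## Working session

There is one attempt and no reset: what is moved stays moved. The work goes in short steps, Python scripts to look and compute and a tool call to move; the robot and the scene stay as the last step left them, time stands still between calls to the robot, and variables do not carry over. Pictures are saved under pics/ and viewed, at most 14 in all, crops included, and the job is handed in when it is done.

Besides the shell and the picture viewer there is one more tool, called after "Call:" by a JSON object that holds its "op" and its "data", one argument or row to a line. servo_tool: Moves the arm, as the interface text tells. Its arguments: {"type":"object","properties":{"steps":{"type":"string"},"squeeze":{"type":"number"}},"required":["steps"]}

```bash
ls; mkdir -p pics; cat > h.py <<'E'
import numpy as np, cv2
from bench import read_state, imaging, job
def cal(n):
    c=imaging.calibration(n); f=210/np.tan(np.radians(c["vertical_fov"])/2)
    return f,c["cx"],c["cy"],np.array(c["R"]),np.array(c["t"])
def ray(n,u,v):
    f,cx,cy,R,t=cal(n); d=R.T@np.array([(u-cx)/f,(v-cy)/f,1]); return -R.T@t,d
def onz(n,u,v,z):
    o,d=ray(n,u,v); return (o+d*(z-o[2])/d[2]).round(1)
def proj(n,X):
    f,cx,cy,R,t=cal(n); p=R@np.array(X,float)+t; return (f*p[0]/p[2]+cx).round(1),(f*p[1]/p[2]+cy).round(1)
E
python3 - <<'E'
from h import *
for n in("top","side"):
    im=imaging.capture(n); cv2.imwrite(f"pics/{n}0.png",im); print(imaging.calibration(n), ray(n,280,210)[0])
s=read_state(); print(s)
E
```

```text
pics
{'vertical_fov': 42.4019425899794, 'cx': 274.80919785233795, 'cy': 203.86371861594267, 'R': array([[-7.02003216e-04, -9.99961915e-01, -8.69919437e-03],
       [-9.90128346e-01,  1.91434357e-03, -1.40150608e-01],
       [ 1.40161924e-01,  8.51493276e-03, -9.90091981e-01]]), 't': array([ -33.18978522,  507.1176946 , 1619.15011353])} [ 275.1451099   -47.94627303 1673.89167259]
{'vertical_fov': 42.25931240312722, 'cx': 289.57864112543325, 'cy': 200.664630594016, 'R': array([[-0.84391958, -0.53637108,  0.010286  ],
       [-0.30887991,  0.47013259, -0.82678204],
       [ 0.43862619, -0.7009147 , -0.56242835]]), 't': array([ 390.4762564 ,  255.71427118, 1159.01443382])} [-99.85852884 901.59080784 859.26610694]
{'t': 0.1, 'q': array([ 1.50419434,  0.50171918, -0.42681121,  1.5513504 ,  0.22080812,
        1.13825423, -0.21026362]), 'qvel': array([-0.00017381, -0.00021548,  0.00081288, -0.0016318 , -0.00018092,
        0.00069421,  0.00076535]), 'joint_torque': array([-1.11838739e-02, -5.70819497e+01, -5.83854854e+00, -2.81752235e+01,
        1.05709909e-02,  5.46114825e-03, -4.64472237e-05]), 'ee_pos': array([ 210.27303493, -614.40104462,  226.88319999]), 'orientation': array([[ 9.46076592e-01,  3.23942652e-01, -4.90666412e-04],
       [ 3.23943019e-01, -9.46075232e-01,  1.60475705e-03],
       [ 5.56419151e-05, -1.67717104e-03, -9.99998592e-01]]), 'wrist_force': array([-0.45493392, -0.53711549, -0.00476002]), 'moment': array([ 0.05721417, -0.02369152, -0.03177096]), 'grip_force': 0.0, 'opening': 0.9987768469170983}
```

View pics/top0.png

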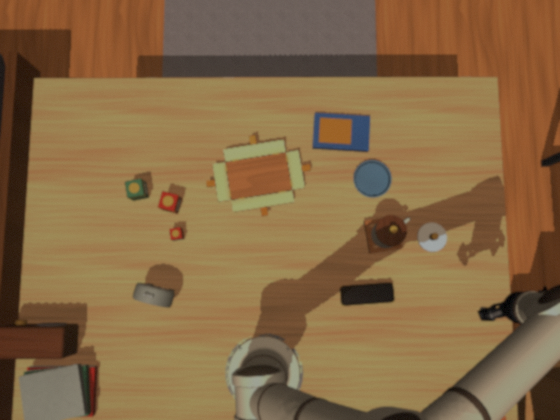

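View pics/side0.png

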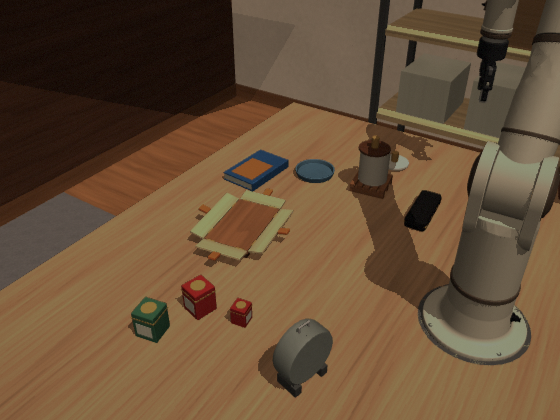

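Top view: the green tin is at (135,188). There are two red tins, a large one at (170,201) and a small one at (177,233), which is the decoy. The tray is at (258,176), the dish at (372,179), and the dark lid on the mug at about (392,230). The white lid look-alike is at (432,237). The book, spectacles case and clock are bystanders. No blue or yellow tin is visible. I choose the large red tin, the green tin and the dark lid.

```bash
python3 - <<'E'
from h import *
a=cv2.imread("pics/top0.png"); b=cv2.imread("pics/side0.png")
c1=cv2.resize(a[125:255,115:315],None,fx=4,fy=4,interpolation=cv2.INTER_CUBIC)
cv2.imwrite("pics/c1.png",c1)
c2=cv2.resize(b[180:350,120:310],None,fx=3.5,fy=3.5,interpolation=cv2.INTER_CUBIC)
cv2.imwrite("pics/c2.png",c2)
h=cv2.cvtColor(a,cv2.COLOR_BGR2HSV)
for p in [(253,139),(211,183),(306,167),(264,211),(270,147),(260,175),(220,176),(135,180),(164,206),(372,179),(393,229),(388,240)]: print(p,h[p[1],p[0]],a[p[1],p[0]])
E
```

```text
(253, 139) [ 18 177 156] [ 48 112 156]
(211, 183) [ 15 195 157] [ 37  97 157]
(306, 167) [ 15 188 159] [ 42 102 159]
(264, 211) [ 14 198 157] [ 35  93 157]
(270, 147) [ 32  77 163] [114 163 159]
(260, 175) [ 12 169 143] [ 48  86 143]
(220, 176) [ 32  92 163] [104 163 160]
(135, 180) [46 87 94] [62 94 77]
(164, 206) [  7 198 156] [ 35  63 156]
(372, 179) [101  76 111] [111  99  78]
(393, 229) [ 20 165 142] [ 50 110 142]
(388, 240) [ 12 164  56] [20 34 56]
```

View pics/c1.png

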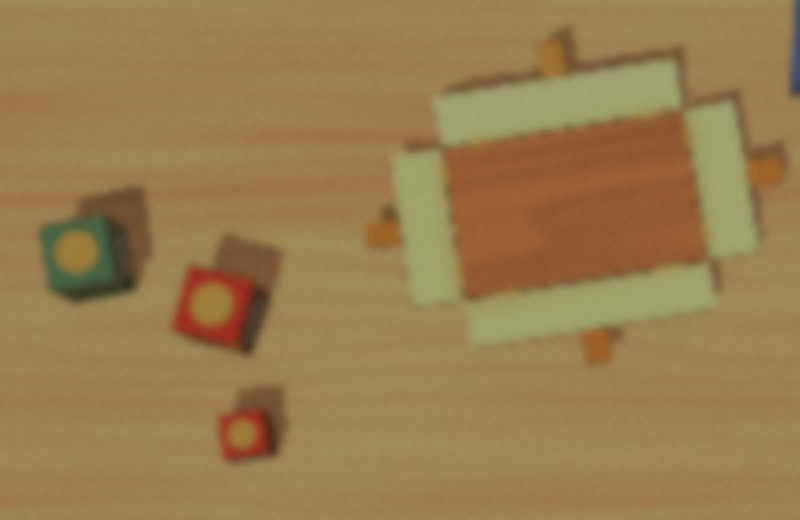

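View pics/c2.png

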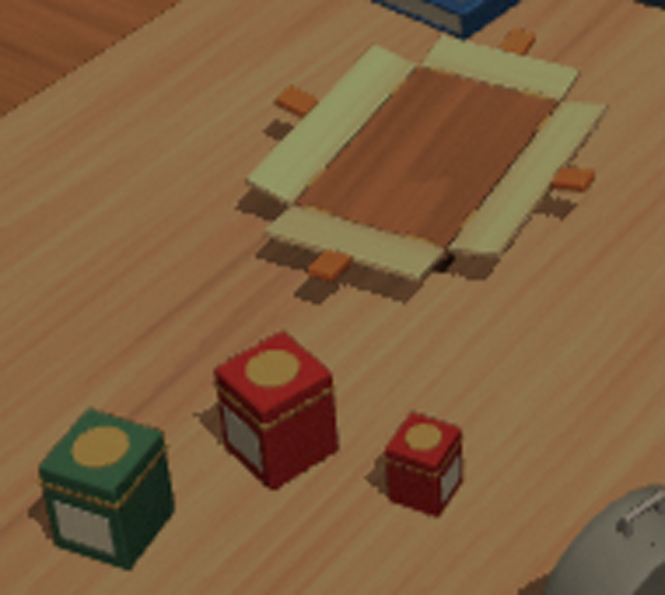

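The crops show the tray's four light walls flat with orange tabs. The green and large red tins have gold discs at crop (77,252) and (212,303), and the small red tin is the decoy.

```bash
cat > m.py <<'E'
from h import *
def blobs(m,mn):
    n,l,s,c=cv2.connectedComponentsWithStats(m.astype(np.uint8),connectivity=4)
    return [(s[i,4],c[i],(l==i).astype(np.uint8)) for i in range(1,n) if s[i,4]>=mn]
E
python3 - <<'E'
from m import *
for n,box in(("top",(200,125,315,220)),("side",(185,180,300,275))):
    a=cv2.imread(f"pics/{n}0.png"); x0,y0,x1,y1=box
    S=4; c=cv2.resize(a[y0:y1,x0:x1],None,fx=S,fy=S,interpolation=cv2.INTER_CUBIC); h=cv2.cvtColor(c,cv2.COLOR_BGR2HSV)
    m=cv2.inRange(h,(26,50,110),(45,130,255)); m=cv2.morphologyEx(m,cv2.MORPH_OPEN,np.ones((7,7)))
    print(n,"walls")
    pts=[]
    for s,cc,mm in blobs(m>0,600):
        u,v=x0-.5+(cc[0]+.5)/S,y0-.5+(cc[1]+.5)/S; 
        p=onz(n,u,v,30)
        ct=max(cv2.findContours(mm,0,1)[0],key=cv2.contourArea)[:,0]
        w=np.array([onz(n,x0-.5+(q[0]+.5)/S,y0-.5+(q[1]+.5)/S,30)[:2] for q in ct],np.float32)
        print(s,(round(u),round(v)),p,cv2.minAreaRect(w))
# tins: gold discs z=68
for n,bs in (("top",[(120,170,150,205),(155,185,185,220),(168,225,187,245)]),("side",[(128,295,172,345),(180,272,220,322),(228,295,256,330)])):
    a=cv2.imread(f"pics/{n}0.png"); 
    for b in bs:
        x0,y0,x1,y1=b;S=4;c=cv2.resize(a[y0:y1,x0:x1],None,fx=S,fy=S,interpolation=cv2.INTER_CUBIC);h=cv2.cvtColor(c,cv2.COLOR_BGR2HSV)
        red=cv2.inRange(h,(0,190,90),(9,255,255))|cv2.inRange(h,(170,150,90),(180,255,255)); gr=cv2.inRange(h,(50,80,40),(95,255,255))
        g=cv2.inRange(h,(14,110,110),(27,255,255))
        col=cv2.morphologyEx(red|gr,cv2.MORPH_CLOSE,np.ones((5,5)))
        k=blobs(col>0,200); big=max(k,key=lambda t:t[0])[2]
        ct=max(cv2.findContours(big,0,1)[0],key=cv2.contourArea); hull=cv2.fillConvexPoly(np.zeros_like(big),cv2.convexHull(ct),1)
        gd=max(blobs((g>0)&(cv2.erode(hull,np.ones((9,9)))>0),100),key=lambda t:t[0])
        u,v=x0-.5+(gd[1][0]+.5)/S,y0-.5+(gd[1][1]+.5)/S
        w=np.array([onz(n,x0-.5+(q[0]+.5)/S,y0-.5+(q[1]+.5)/S,68)[:2] for q in ct[:,0]],np.float32)
        print(n,gd[0],(u,v),onz(n,u,v,68),cv2.minAreaRect(w))
E
```

```text
top walls
11177 (254, 150) [677.   30.9  30. ] ((677.19287109375, 30.56574249267578), (38.47843551635742, 188.18670654296875), 9.307082176208496)
6675 (295, 170) [614.7 -97.5  30. ] ((615.3256225585938, -97.47010803222656), (119.17334747314453, 36.50300979614258), 8.771703720092773)
6517 (221, 182) [577.5 133.3  30. ] ((578.0768432617188, 133.3875732421875), (119.15294647216797, 35.51972198486328), 8.329919815063477)
10085 (263, 201) [516.8   3.2  30. ] ((516.7799072265625, 4.600128173828125), (34.006622314453125, 189.43299865722656), 9.563301086425781)
side walls
4658 (264, 198) [ 612.5 -102.6   30. ] ((614.2539672851562, -101.846923828125), (119.76156616210938, 37.14128494262695), 8.57707405090332)
9712 (213, 215) [677.7  34.7  30. ] ((678.4598388671875, 25.156028747558594), (41.57371139526367, 197.40219116210938), 9.731061935424805)Traceback (most recent call last):
  File "<stdin>", line 12, in <module>
  File "h.py", line 9, in onz
    o,d=ray(n,u,v); return (o+d*(z-o[2])/d[2]).round(1)
        ~~~^^^^^^^
  File "h.py", line 7, in ray
    f,cx,cy,R,t=cal(n); d=R.T@np.array([(u-cx)/f,(v-cy)/f,1]); return -R.T@t,d
                ~~~^^^
  File "h.py", line 4, in cal
    c=imaging.calibration(n); f=210/np.tan(np.radians(c["vertical_fov"])/2)
ValueError: time passes only in moves, steps and waits
```

```bash
sed -i 's/^def cal(n):/import functools\n@functools.cache\ndef cal(n):/' h.py; cat > tins.py <<'E'
from m import *
def up(a,b,S=4):
    x0,y0,x1,y1=b; return cv2.resize(a[y0:y1,x0:x1],None,fx=S,fy=S,interpolation=cv2.INTER_CUBIC)
def tin(n,a,b,z=68,S=4):
    x0,y0,x1,y1=b; h=cv2.cvtColor(up(a,b),cv2.COLOR_BGR2HSV)
    red=cv2.inRange(h,(0,175,90),(9,255,255))|cv2.inRange(h,(170,150,90),(180,255,255)); gr=cv2.inRange(h,(40,70,40),(95,255,255))
    g=cv2.inRange(h,(12,110,90),(27,255,255))
    col=cv2.morphologyEx(red|gr,cv2.MORPH_CLOSE,np.ones((5,5)))
    big=max(blobs(col>0,200),key=lambda t:t[0])[2]
    ct=max(cv2.findContours(big,0,1)[0],key=cv2.contourArea); hull=cv2.fillConvexPoly(np.zeros_like(big),cv2.convexHull(ct),1)
    gd=max(blobs((g>0)&(cv2.erode(hull,np.ones((9,9)))>0),50),key=lambda t:t[0])
    u,v=x0-.5+(gd[1][0]+.5)/S,y0-.5+(gd[1][1]+.5)/S
    w=np.array([onz(n,x0-.5+(q[0]+.5)/S,y0-.5+(q[1]+.5)/S,z)[:2] for q in ct[:,0]],np.float32)
    print(n,gd[0],(u,v),onz(n,u,v,z),cv2.minAreaRect(w))
E
python3 - <<'E'
from tins import *
for n,box in(("side",(185,180,300,275)),):
    a=cv2.imread(f"pics/{n}0.png"); x0,y0,x1,y1=box;S=4
    h=cv2.cvtColor(up(a,box),cv2.COLOR_BGR2HSV)
    m=cv2.inRange(h,(26,50,110),(45,130,255)); m=cv2.morphologyEx(m,cv2.MORPH_OPEN,np.ones((7,7)))
    for s,cc,mm in blobs(m>0,600):
        u,v=x0-.5+(cc[0]+.5)/S,y0-.5+(cc[1]+.5)/S; print(s,(round(u),round(v)),onz(n,u,v,30))
for n,bs in (("top",[(120,170,150,205),(155,185,185,220)]),("side",[(128,292,172,345),(180,270,220,322)])):
    a=cv2.imread(f"pics/{n}0.png")
    for b in bs: tin(n,a,b)
# dish, lid, knob
b=(350,160,395,200);a=cv2.imread("pics/top0.png");h=cv2.cvtColor(up(a,b),cv2.COLOR_BGR2HSV)
m=cv2.inRange(h,(90,50,40),(125,255,255)); d=max(blobs(m>0,100),key=lambda t:t[0]); e=cv2.fitEllipse(max(cv2.findContours(d[2],0,1)[0],key=cv2.contourArea))
print("dish",e,onz("top",350-.5+(e[0][0]+.5)/4,160-.5+(e[0][1]+.5)/4,18))
b=(290,150,340,190);a=cv2.imread("pics/side0.png");h=cv2.cvtColor(up(a,b),cv2.COLOR_BGR2HSV)
m=cv2.inRange(h,(90,50,30),(125,255,255)); d=max(blobs(m>0,100),key=lambda t:t[0]); e=cv2.fitEllipse(max(cv2.findContours(d[2],0,1)[0],key=cv2.contourArea))
print("dish side",e,onz("side",290-.5+(e[0][0]+.5)/4,150-.5+(e[0][1]+.5)/4,14))
A=up(cv2.imread("pics/top0.png"),(355,205,425,260),5);B=up(cv2.imread("pics/side0.png"),(340,125,410,200),5)
H=max(A.shape[0],B.shape[0]);pad=lambda x:cv2.copyMakeBorder(x,0,H-x.shape[0],0,0,0)
cv2.imwrite("pics/c3.png",np.hstack([pad(A),pad(B)]))
E
```

```text
4658 (264, 198) [ 612.5 -102.6   30. ]
9712 (213, 215) [677.7  34.7  30. ]
4371 (273, 228) [514.   -4.2  30. ]
top 1429 (np.float64(133.63707137858643), np.float64(187.4638733379986)) [553.3 391.6  68. ] ((551.0160522460938, 388.7786560058594), (51.53962326049805, 50.12413787841797), 10.860836029052734)
top 1478 (np.float64(167.4979702300406), np.float64(200.5823748308525)) [513.1 288.2  68. ] ((511.6759033203125, 285.6951904296875), (51.476192474365234, 53.28315353393555), 75.37226867675781)
side 2318 (np.float64(148.22487057808456), np.float64(307.2380284728214)) [550.3 391.1  68. ] ((544.7413330078125, 395.6377258300781), (56.3615837097168, 57.758033752441406), 11.173789024353027)
side 1958 (np.float64(197.3562308478039), np.float64(284.86580694586314)) [510.5 287.8  68. ] ((507.7120361328125, 290.4701232910156), (51.88032531738281, 53.94169616699219), 75.06867980957031)
dish ((89.81131744384766, 74.32076263427734), (136.52796936035156, 139.01443481445312), 122.8294906616211) [ 589.4 -335.8   18. ]
dish side ((100.24125671386719, 83.39546966552734), (90.15555572509766, 151.08938598632812), 93.37229919433594) [ 582.9 -329.9   14. ]
```

View pics/c3.png

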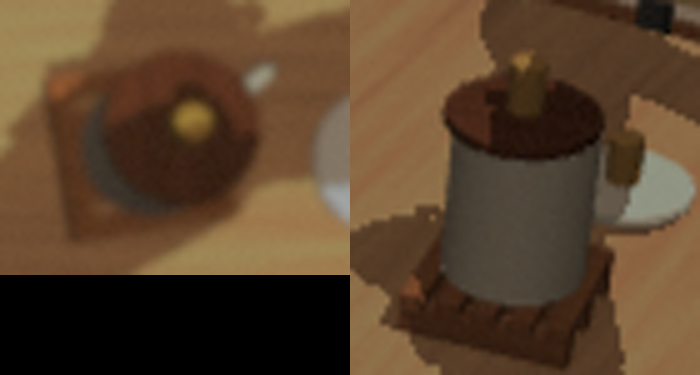

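The crop shows the brass knob top at crop (194,120) from above and (173,60) from the side, with the lid dark and seated on the mug.

```bash
cat > plan.py <<'E'
from h import *
from scipy.spatial.transform import Rotation as Ro
C=np.array([596.3,16.8]); YAW=9.3
def tr(x,y): 
    c,s=np.cos(np.radians(YAW)),np.sin(np.radians(YAW)); return C+np.array([c*x-s*y,s*x+c*y])
def go(p,yaw,st=None):
    "delta from current pose in tool axes: mm, and wz deg, for tool down with tool x at yaw"
    st=st or read_state(); R=st["orientation"]; c,s=np.cos(np.radians(yaw)),np.sin(np.radians(yaw))
    Rt=np.array([[c,s,0],[s,-c,0],[0,0,-1.]])
    d=Rt.T@(np.array(p)-st["ee_pos"])
    print("to",np.round(p,1),"trans cur axes",(R.T@(np.array(p)-st["ee_pos"])).round(1),"trans TARGET axes",d.round(1),"rot",np.degrees(Ro.from_matrix(R.T@Rt).as_rotvec()).round(1))
E
python3 - <<'E'
from plan import *
print("knob",onz("top",393.4,228.6,161),onz("side",374.2,136.6,161))
for n,q in (("front",(-116,0)),("back",(116,0)),("left",(0,151)),("right",(0,-151))):
    p=[*tr(*q),27]; print(n,np.round(p,1),proj("top",p),proj("side",p))
go([*tr(-118,0),150],9.3)
# tab centroids
a=cv2.imread("pics/top0.png");hh=cv2.cvtColor(cv2.resize(a,None,fx=4,fy=4,interpolation=2),cv2.COLOR_BGR2HSV)
b=cv2.imread("pics/side0.png");hb=cv2.cvtColor(cv2.resize(b,None,fx=4,fy=4,interpolation=2),cv2.COLOR_BGR2HSV)
from m import blobs
for n,H,lo in(("top",hh,(10,165,140)),("side",hb,(5,185,100))):
    m=cv2.inRange(H,lo,(19,255,255))
    for q in ((-116,0),(116,0),(0,151),(0,-151)):
        u,v=proj(n,[*tr(*q),30]); x,y=int(4*u),int(4*v); w=m[y-26:y+26,x-26:x+26]
        k=blobs(w>0,40)
        if k:
            k=max(k,key=lambda t:t[0]); print(n,q,k[0],onz(n,(x-26+k[1][0]+.5)/4-.5,(y-26+k[1][1]+.5)/4-.5,30))
E
```

```text
knob [ 418.7 -366.8  161. ] [ 418.  -364.1  161. ]
front [481.8  -1.9  27. ] (np.float64(264.4), np.float64(212.4)) (np.float64(283.6), np.float64(234.2))
back [710.8  35.5  27. ] (np.float64(252.6), np.float64(139.8)) (np.float64(202.9), np.float64(212.3))
left [571.9 165.8  27. ] (np.float64(210.2), np.float64(183.6)) (np.float64(212.7), np.float64(257.9))
right [ 620.7 -132.2   27. ] (np.float64(306.5), np.float64(167.9)) (np.float64(267.2), np.float64(193.3))
to [479.9  -2.3 150. ] trans cur axes [ 453.3 -491.7   77.7] trans TARGET axes [ 365.  -560.5   76.9] rot [-0.1  0.   9.6]
top (-116, 0) 678 [485.6  -0.6  30. ]
top (116, 0) 606 [711.7  35.7  30. ]
top (0, 151) 646 [573.7 165.7  30. ]
top (0, -151) 701 [ 621.9 -130.2   30. ]
side (-116, 0) 686 [487.7  -9.8  30. ]
side (116, 0) 672 [716.   24.3  30. ]
side (0, 151) 826 [573.7 161.5  30. ]
side (0, -151) 134 [ 614.6 -133.4   30. ]
```

Call:
{"op": "servo_tool", "data": {
  "steps": "0 0 0 0 0 9.6 0.05;0.023 -0.035 0 0 0 0 0.05;0.023 -0.035 0 0 0 0 0.05;0.023 -0.035 0 0 0 0 0.05;0.023 -0.035 0 0 0 0 0.05;0.023 -0.035 0 0 0 0 0.05;0.023 -0.035 0 0 0 0 0.05;0.023 -0.035 0 0 0 0 0.05;0.023 -0.035 0 0 0 0 0.05;0.023 -0.035 0 0 0 0 0.05",
  "squeeze": 30
}}

```text
t: 1.35
ee_pos: [364.1, -269.2, 227.7]
orientation: [[0.987, 0.162, -0.0], [0.162, -0.987, 0.0], [-0.0, -0.0, -1.0]]
wrist_force: [-0.2, -0.3, 0.4]
opening: 0.586
grip_force: 0.0
```

Call:
{"op": "servo_tool", "data": {
  "steps": "0.023 -0.035 0 0 0 0 0.05;0.023 -0.035 0 0 0 0 0.05;0.023 -0.035 0 0 0 0 0.05;0.023 -0.035 0 0 0 0 0.05;0.023 -0.035 0 0 0 0 0.05;0.023 -0.035 0 0 0 0 0.05;0.023 -0.035 0 0 0 0 0.05;0 0 0 0 0 0 0.05;0 0 0 0 0 0 0.05"
}}

```text
t: 2.48
ee_pos: [482.6, -3.3, 227.4]
orientation: [[0.987, 0.162, -0.001], [0.162, -0.987, -0.0], [-0.001, 0.0, -1.0]]
wrist_force: [0.1, -0.4, -0.2]
opening: 0.585
grip_force: 0.0
```

```bash
python3 -c "
from plan import *
print(read_state()['q'].round(2),read_state()['t'])
go([*tr(-118,0),40],9.3)"
```

```text
[ 0.66  0.25 -0.81  1.95  0.21  1.03 -1.65] 2.475
to [479.9  -2.3  40. ] trans cur axes [ -2.4  -1.5 187.4] trans TARGET axes [ -2.6  -1.5 187.4] rot [0.  0.1 0. ]
```

Call:
{"op": "servo_tool", "data": {
  "steps": "-0.0025 -0.0015 0.045 0 0 0 0.05;0 0 0.045 0 0 0 0.05;0 0 0.045 0 0 0 0.05;0 0 0.032 0 0 0 0.05;0 0 0.02 0 0 0 0.05;0 0 0 0 0 0 0.05;0 0 0 0 0 0 0.0;0 0 0 0 0 0 0.0;0 0 0 0 0 0 0.0;0 0 0 0 0 0 0.0"
}}

```text
t: 3.72
ee_pos: [480.8, -1.9, 41.3]
orientation: [[0.987, 0.161, 0.001], [0.161, -0.987, -0.0], [0.001, 0.0, -1.0]]
wrist_force: [-0.3, -0.1, 0.7]
opening: -0.005
grip_force: 0.0
```

```bash
python3 - <<'E'
from tins import *
a=imaging.capture("side");b=imaging.capture("top")
cv2.imwrite("pics/s1.png",np.hstack([up(a,(210,150,310,270),4),up(b,(200,130,300,250),4)]))
E
```

```text
(no output)
```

View pics/s1.png

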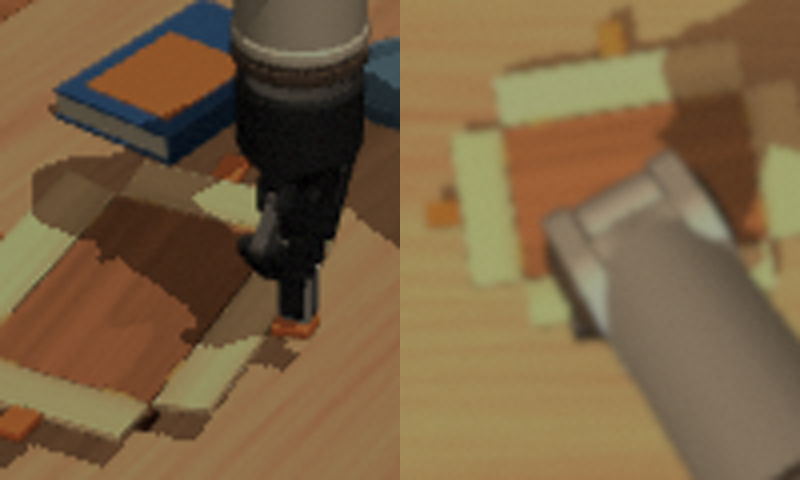

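Side crop: the closed fingertips end at crop (295,320), right on top of the front tab. They have not gripped it. I'll work out the tip height from that.

```bash
python3 - <<'E'
from h import *
for z in (10,16,24,31,40): 
    u,v=proj("side",[480.8,-1.9,z]); print(z,(u-210)*4,(v-150)*4)
E
```

```text
10 295.5999999999999 358.79999999999995
16 296.0 351.20000000000005
24 296.0 341.20000000000005
31 296.0 332.0
40 296.0 320.79999999999995
```

Call:
{"op": "servo_tool", "data": {
  "steps": "0 0 -0.01 0 0 0 0.05;0 0 0 0 0 0 0.05;0 0 0 0 0 0 0.05;0 0 0 0 0 0 0.05;0 0 0.01 0 0 0 0.05;0 0 0.005 0 0 0 0.05;0 0 0.005 0 0 0 0.05;0 0 0 0 0 0 0.05"
}}

```text
t: 4.82
ee_pos: [480.0, -1.6, 30.2]
orientation: [[0.987, 0.162, -0.001], [0.162, -0.987, 0.0], [-0.001, -0.0, -1.0]]
wrist_force: [-0.4, 0.1, 0.4]
opening: 0.584
grip_force: 0.0
```

Call:
{"op": "servo_tool", "data": {
  "steps": "0 0 0 0 0 0 0.0;0 0 0 0 0 0 0.0;0 0 0 0 0 0 0.0;0 0 0 0 0 0 0.0"
}}

```text
t: 5.32
ee_pos: [480.5, -0.8, 31.0]
orientation: [[0.987, 0.162, 0.0], [0.162, -0.987, 0.001], [0.0, -0.001, -1.0]]
wrist_force: [-0.9, 5.0, 1.1]
opening: 0.22
grip_force: 34.4
```

```bash
python3 - <<'E'
from tins import *
a=imaging.capture("side")
cv2.imwrite("pics/s2.png",up(a,(240,180,320,260),7))
E
```

```text
(no output)
```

View pics/s2.png

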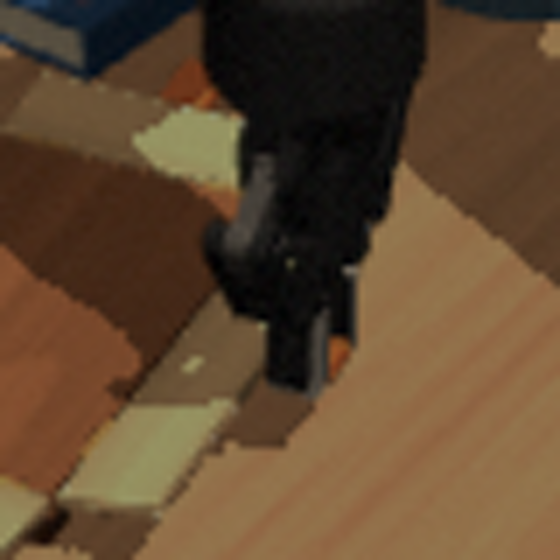

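The tab is gripped now (opening 0.22, 34 N). The fingertips reach less far than I assumed. Next I swing it up the arc.

Call:
{"op": "servo_tool", "data": {
  "steps": "0.0004 0 -0.010 0 0 0 0;0.0021 0 -0.0097 0 0 0 0;0.0037 0 -0.0092 0 0 0 0;0.0053 0 -0.0085 0 0 0 0;0.0067 0 -0.0074 0 0 0 0;0.0079 0 -0.0061 0 0 0 0;0.0088 0 -0.0047 0 0 0 0;0.0095 0 -0.0031 0 0 0 0;0.0099 0 -0.0014 0 0 0 0;0.004 0 0 0 0 0 0"
}}

```text
t: 6.62
ee_pos: [535.8, 8.2, 89.8]
orientation: [[0.987, 0.162, -0.005], [0.162, -0.987, 0.001], [-0.005, -0.001, -1.0]]
wrist_force: [-9.7, 4.2, 1.3]
opening: 0.207
grip_force: 29.9
```

Call:
{"op": "servo_tool", "data": {
  "steps": "0.002 0 0 0 0 0 0;0 0 0 0 0 0 0;0 0 0 0 0 0 0"
}}

```text
t: 7.0
ee_pos: [535.9, 8.2, 89.8]
orientation: [[0.987, 0.162, -0.008], [0.162, -0.987, -0.001], [-0.008, -0.001, -1.0]]
wrist_force: [-8.9, 3.4, 2.1]
opening: 0.209
grip_force: 30.1
```

Call:
{"op": "servo_tool", "data": {
  "steps": "-0.003 0 0 0 0 0 0.05;0 0 0 0 0 0 0.05;0 0 -0.03 0 0 0 0.05;0 0 -0.03 0 0 0 0.05;0.045 0 -0.02 0 0 0 0.05;0.045 0 0 0 0 0 0.05;0.045 0 0 0 0 0 0.05;0.045 0 0 0 0 0 0.05;0 0 0 0 0 0 0.05;0 0 0 0 0 0 0.05"
}}

```text
t: 8.25
ee_pos: [714.1, 36.1, 170.5]
orientation: [[0.987, 0.161, -0.001], [0.161, -0.987, -0.0], [-0.001, 0.0, -1.0]]
wrist_force: [-0.7, 0.1, 0.7]
opening: 0.586
grip_force: 0.0
```

```bash
python3 - <<'E'
from plan import *
go([*tr(118.5,0.5),30],9.3); print(read_state()['q'].round(2))
from tins import *
a=imaging.capture("side");b=imaging.capture("top")
cv2.imwrite("pics/s3.png",np.hstack([up(a,(180,160,310,280),3),up(b,(200,120,320,240),3)]))
E
```

```text
to [713.2  36.4  30. ] trans cur axes [ -0.8  -0.5 140.5] trans TARGET axes [ -0.9  -0.5 140.5] rot [ 0.   0.1 -0. ]
[ 0.32  0.73 -0.66  1.41  0.46  1.16 -1.81]
```

View pics/s3.png

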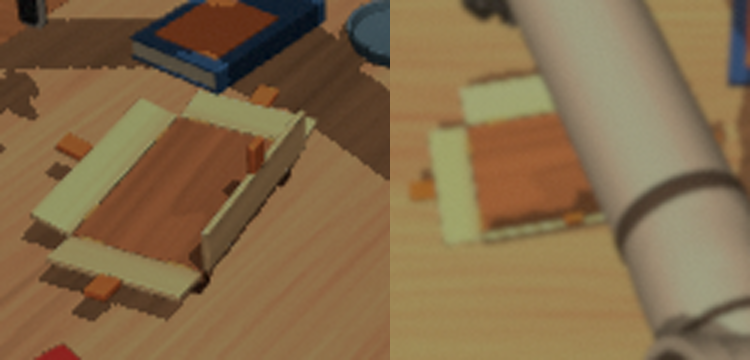

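The side crop shows the front wall standing upright. Back wall next.

Call:
{"op": "servo_tool", "data": {
  "steps": "-0.001 -0.0005 0.045 0 0 0 0.05;0 0 0.045 0 0 0 0.05;0 0 0.03 0 0 0 0.05;0 0 0.02 0 0 0 0.05;0 0 0 0 0 0 0.05;0 0 0 0 0 0 0;0 0 0 0 0 0 0;0 0 0 0 0 0 0;0 0 0 0 0 0 0"
}}

```text
t: 9.48
ee_pos: [715.1, 37.7, 32.4]
orientation: [[0.987, 0.162, 0.003], [0.162, -0.987, 0.001], [0.003, -0.0, -1.0]]
wrist_force: [2.5, 1.8, 2.9]
opening: 0.22
grip_force: 32.5
```

Call:
{"op": "servo_tool", "data": {
  "steps": "-0.0004 0 -0.010 0 0 0 0;-0.0021 0 -0.0100 0 0 0 0;-0.0038 0 -0.0095 0 0 0 0;-0.0055 0 -0.0087 0 0 0 0;-0.0069 0 -0.0077 0 0 0 0;-0.0081 0 -0.0063 0 0 0 0;-0.0091 0 -0.0048 0 0 0 0;-0.0098 0 -0.0032 0 0 0 0;-0.0102 0 -0.0014 0 0 0 0;-0.004 0 0 0 0 0 0"
}}

```text
t: 10.72
ee_pos: [654.4, 27.7, 91.8]
orientation: [[0.987, 0.162, 0.001], [0.162, -0.987, 0.001], [0.001, -0.001, -1.0]]
wrist_force: [4.2, 6.0, -25.5]
opening: 0.201
grip_force: 29.8
```

Call:
{"op": "servo_tool", "data": {
  "steps": "-0.002 0 0 0 0 0 0;0 0 0 0 0 0 0;0 0 0 0 0 0 0"
}}

```text
t: 11.1
ee_pos: [654.1, 27.6, 92.0]
orientation: [[0.987, 0.161, 0.004], [0.161, -0.987, 0.002], [0.004, -0.001, -1.0]]
wrist_force: [5.2, 5.5, -27.1]
opening: 0.195
grip_force: 30.1
```

Call:
{"op": "servo_tool", "data": {
  "steps": "0.002 0 0 0 0 0 0.05;0 0 0 0 0 0 0.05;0 0 -0.03 0 0 0 0.05;0 0 -0.04 0 0 0 0.05;-0.02 -0.04 -0.02 0 0 0 0.05;-0.02 -0.04 0 0 0 -10 0.05;-0.018 -0.04 0 0 0 -10 0.05;0 0 0 0 0 -10 0.05;0 0 0 0 0 -10 0.05;0 0 0 0 0 -10 0.05"
}}

```text
t: 12.35
ee_pos: [574.0, 131.1, 185.2]
orientation: [[0.506, 0.862, 0.006], [0.862, -0.506, -0.001], [0.002, 0.005, -1.0]]
wrist_force: [-0.1, 0.9, -0.8]
opening: 0.586
grip_force: 0.0
```

Call:
{"op": "servo_tool", "data": {
  "steps": "0 0 0 0 0 -10 0.05;0 0 0 0 0 -10 0.05;0 0 0 0 0 -10 0.05;0 0 0 0 0 -10 0.05;0 0 0 0 0 0 0.05;0 0 0 0 0 0 0.05"
}}

```text
t: 13.1
ee_pos: [572.9, 131.2, 183.7]
orientation: [[-0.157, 0.988, 0.002], [0.988, 0.157, -0.0], [-0.001, 0.002, -1.0]]
wrist_force: [0.2, -0.4, -0.7]
opening: 0.582
grip_force: 0.0
```

```bash
python3 - <<'E'
from plan import *
go([*tr(0,155),30],99.3); print(read_state()['q'].round(2))
E
```

```text
to [571.3 169.8  30. ] trans cur axes [ 38.5   4.1 153.7] trans TARGET axes [ 38.4   4.6 153.7] rot [ 0.1  0.  -0.2]
[ 0.51  0.66 -1.09  1.74  0.64  1.14 -0.63]
```

Call:
{"op": "servo_tool", "data": {
  "steps": "0.0385 0.0045 0.02 0 0 0 0.05;0 0 0.045 0 0 0 0.05;0 0 0.045 0 0 0 0.05;0 0 0.03 0 0 0 0.05;0 0 0.0137 0 0 0 0.05;0 0 0 0 0 0 0.05;0 0 0 0 0 0 0;0 0 0 0 0 0 0;0 0 0 0 0 0 0;0 0 0 0 0 0 0"
}}

```text
t: 14.35
ee_pos: [568.9, 170.5, 29.4]
orientation: [[-0.162, 0.987, -0.001], [0.987, 0.162, -0.0], [-0.0, -0.001, -1.0]]
wrist_force: [-4.6, -0.4, 2.5]
opening: 0.219
grip_force: 31.8
```

Call:
{"op": "servo_tool", "data": {
  "steps": "-0.0004 -0.002 -0.010 0 0 0 0;-0.0021 0 -0.0100 0 0 0 0;-0.0038 0 -0.0095 0 0 0 0;-0.0055 0 -0.0085 0 0 0 0;-0.0069 0 -0.0077 0 0 0 0;-0.0081 0 -0.0063 0 0 0 0;-0.0091 0 -0.0046 0 0 0 0;-0.0098 0 -0.0030 0 0 0 0;-0.0102 0 -0.0012 0 0 0 0;-0.004 0 0.001 0 0 0 0"
}}

```text
t: 15.6
ee_pos: [578.2, 112.8, 90.7]
orientation: [[-0.162, 0.987, 0.002], [0.987, 0.162, 0.003], [0.003, 0.002, -1.0]]
wrist_force: [-3.0, 4.0, 11.7]
opening: 0.198
grip_force: 31.3
```

Call:
{"op": "servo_tool", "data": {
  "steps": "-0.002 0 0 0 0 0 0;0 0 0 0 0 0 0;0 0 0 0 0 0 0"
}}

```text
t: 15.98
ee_pos: [578.5, 111.2, 91.0]
orientation: [[-0.163, 0.987, 0.002], [0.987, 0.163, 0.002], [0.002, 0.002, -1.0]]
wrist_force: [-2.3, 2.0, 9.0]
opening: 0.197
grip_force: 31.1
```

Call:
{"op": "servo_tool", "data": {
  "steps": "-0.004 0 0.001 0 0 0 0;0 0 0 0 0 0 0;0 0 0 0 0 0 0"
}}

```text
t: 16.35
ee_pos: [579.2, 107.1, 90.2]
orientation: [[-0.163, 0.987, 0.002], [0.987, 0.163, 0.002], [0.001, 0.002, -1.0]]
wrist_force: [-3.2, 1.3, 10.7]
opening: 0.195
grip_force: 31.2
```

```bash
python3 - <<'E'
from tins import *
a=imaging.capture("side")
cv2.imwrite("pics/s4.png",up(a,(170,140,320,280),4))
E
```

```text
(no output)
```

View pics/s4.png

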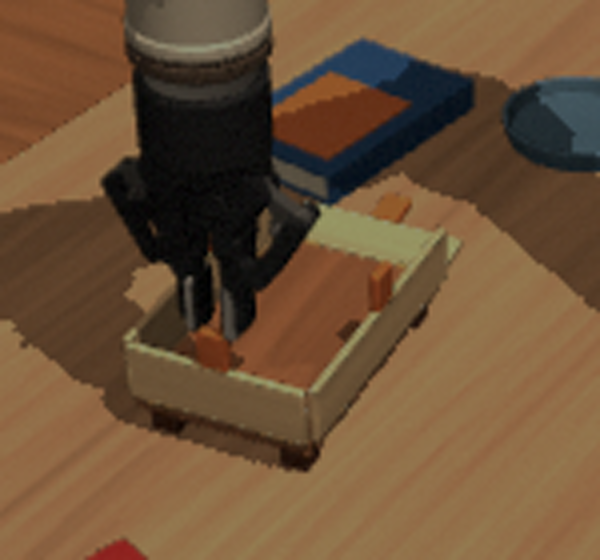

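The side crop shows the front and left walls upright with their tabs standing. Right wall next.

Call:
{"op": "servo_tool", "data": {
  "steps": "0.002 0 0 0 0 0 0.05;0 0 0 0 0 0 0.05;0 0 -0.03 0 0 0 0.05;0 0 -0.04 0 0 0 0.05;-0.04 0 -0.02 0 0 0 0.05;-0.05 0 0 0 0 0 0.05;-0.05 0 0 0 0 0 0.05;-0.05 0 0 0 0 0 0.05;-0.05 0 0 0 0 0 0.05;0 0 0 0 0 0 0.05"
}}

```text
t: 17.65
ee_pos: [616.9, -137.0, 176.4]
orientation: [[-0.152, 0.988, -0.002], [0.988, 0.152, -0.002], [-0.002, -0.002, -1.0]]
wrist_force: [0.2, -0.0, -0.2]
opening: 0.589
grip_force: 0.0
```

```bash
python3 - <<'E'
from plan import *
go([*tr(-2.5,-152),29.5],99.3); print(read_state()['q'].round(2))
E
```

```text
to [ 618.4 -133.6   29.5] trans cur axes [  3.4   2.3 146.9] trans TARGET axes [  3.1   2.  146.9] rot [-0.1  0.1 -0.5]
[ 0.88  0.73 -1.06  1.63  0.68  1.19 -0.18]
```

Call:
{"op": "servo_tool", "data": {
  "steps": "0.003 0.002 0.02 0 0 0 0.05;0 0 0.045 0 0 0 0.05;0 0 0.045 0 0 0 0.05;0 0 0.025 0 0 0 0.05;0 0 0.012 0 0 0 0.05;0 0 0 0 0 0 0.05;0 0 0 0 0 0 0;0 0 0 0 0 0 0;0 0 0 0 0 0 0;0 0 0 0 0 0 0"
}}

```text
t: 18.9
ee_pos: [617.8, -127.4, 30.9]
orientation: [[-0.161, 0.987, -0.002], [0.987, 0.161, -0.001], [-0.001, -0.002, -1.0]]
wrist_force: [-4.4, -0.5, 2.3]
opening: 0.211
grip_force: 29.3
```

Call:
{"op": "servo_tool", "data": {
  "steps": "0.0003 -0.002 -0.0093 0 0 0 0;0.0018 0 -0.0091 0 0 0 0;0.0033 0 -0.0087 0 0 0 0;0.0049 0 -0.0080 0 0 0 0;0.0062 0 -0.0070 0 0 0 0;0.0073 0 -0.0058 0 0 0 0;0.0082 0 -0.0044 0 0 0 0;0.0088 0 -0.0029 0 0 0 0;0.0092 0 -0.0013 0 0 0 0;0.004 0 0 0 0 0 0"
}}

```text
t: 20.15
ee_pos: [608.5, -73.3, 87.9]
orientation: [[-0.162, 0.987, 0.001], [0.987, 0.162, -0.0], [-0.001, 0.001, -1.0]]
wrist_force: [0.1, -0.6, -1.4]
opening: -0.0
grip_force: 0.0
```

Call:
{"op": "servo_tool", "data": {
  "steps": "0.003 0 0 0 0 0 0;0 0 0 0 0 0 0;0 0 0 0 0 0 0"
}}

```text
t: 20.52
ee_pos: [607.6, -71.2, 87.0]
orientation: [[-0.161, 0.987, -0.0], [0.987, 0.161, -0.0], [-0.0, -0.0, -1.0]]
wrist_force: [-0.4, 0.7, -0.7]
opening: -0.004
grip_force: 0.0
```

Call:
{"op": "servo_tool", "data": {
  "steps": "0.02 0 -0.03 0 0 0 0;0.04 0 -0.04 0 0 0 0;0.05 0 -0.04 0 0 0 0;0 0 0 0 0 0 0;0 0 0 0 0 0 0"
}}

```text
t: 21.15
ee_pos: [590.1, 35.9, 196.0]
orientation: [[-0.162, 0.987, 0.0], [0.987, 0.162, -0.001], [-0.001, -0.0, -1.0]]
wrist_force: [0.3, -0.6, -0.8]
opening: 0.002
grip_force: 0.0
```

```bash
python3 - <<'E'
from tins import *
a=imaging.capture("side");b=imaging.capture("top")
cv2.imwrite("pics/s5.png",np.hstack([up(a,(190,160,310,270),3),up(b,(200,120,330,230),3)]))
E
```

```text
(no output)
```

View pics/s5.png

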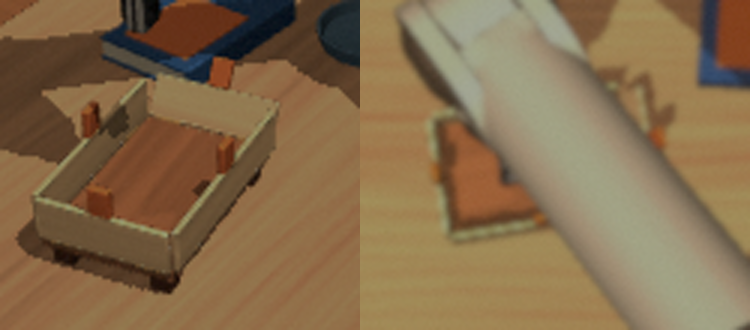

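The side crop shows the right wall raised but leaning out slightly, with its tab at (222,72). I'll push it to the stop from outside with closed fingers.

Call:
{"op": "servo_tool", "data": {
  "steps": "-0.045 0 0 0 0 0 0;-0.045 0 0 0 0 0 0;-0.045 0 0 0 0 0 0;-0.045 0 0 0 0 0 0;0 0 0.045 0 0 0 0;0 0 0.045 0 0 0 0;0 0 0.021 0 0 0 0;0.012 0 0 0 0 0 0;0.012 0 0 0 0 0 0;0 0 0 0 0 0 0"
}}

```text
t: 22.5
ee_pos: [616.4, -114.8, 87.3]
orientation: [[-0.165, 0.986, 0.003], [0.986, 0.165, 0.0], [-0.0, 0.003, -1.0]]
wrist_force: [-0.4, -0.8, -0.4]
opening: 0.007
grip_force: 0.0
```

Call:
{"op": "servo_tool", "data": {
  "steps": "0.008 0 0 0 0 0 0;0.008 0 0 0 0 0 0;0.006 0 0 0 0 0 0;0.004 0 0 0 0 0 0;0.003 0 0 0 0 0 0;0 0 0 0 0 0 0;0 0 0 0 0 0 0"
}}

```text
t: 23.38
ee_pos: [610.5, -89.1, 85.1]
orientation: [[-0.161, 0.987, -0.0], [0.987, 0.161, -0.0], [-0.0, -0.0, -1.0]]
wrist_force: [-0.8, 0.3, -0.6]
opening: -0.003
grip_force: 0.0
```

```bash
python3 - <<'E'
from plan import *
go([*tr(-2.5,-106),85],99.3)
E
```

```text
to [611.  -88.2  85. ] trans cur axes [0.8 0.6 0.1] trans TARGET axes [0.8 0.6 0.1] rot [-0.  0. -0.]
```

Call:
{"op": "servo_tool", "data": {
  "steps": "0.003 0 0 0 0 0 0;0.003 0 0 0 0 0 0;0.002 0 0 0 0 0 0;0 0 0 0 0 0 0;0 0 0 0 0 0 0"
}}

```text
t: 24.0
ee_pos: [609.2, -80.9, 85.2]
orientation: [[-0.162, 0.987, 0.0], [0.987, 0.162, -0.0], [-0.0, 0.0, -1.0]]
wrist_force: [0.9, -1.0, -0.3]
opening: 0.0
grip_force: 0.0
```

```bash
python3 - <<'E'
from tins import *
a=imaging.capture("side");b=imaging.capture("top")
cv2.imwrite("pics/s6.png",np.hstack([up(a,(190,130,310,270),4),up(b,(220,120,320,260),3)[:, :] if 0 else cv2.resize(b[130:200,260:330],(560,560),interpolation=2)])[:560])
for z in(70,80,85,90,97):
  u,v=proj("side",[609.2,-80.9,z]); print(z,(u-190)*4,(v-130)*4)
E
```

```text
70 278.4000000000001 240.0
80 278.4000000000001 227.20000000000005
85 278.0 220.79999999999995
90 278.0 214.39999999999998
97 277.5999999999999 205.60000000000002
```

```bash
python3 -c "
import cv2
a=cv2.imread('pics/s6.png');print(a.shape);cv2.imwrite('pics/s6.png',a[:, :480+300][:560])"
```

```text
(560, 1040, 3)
```

View pics/s6.png

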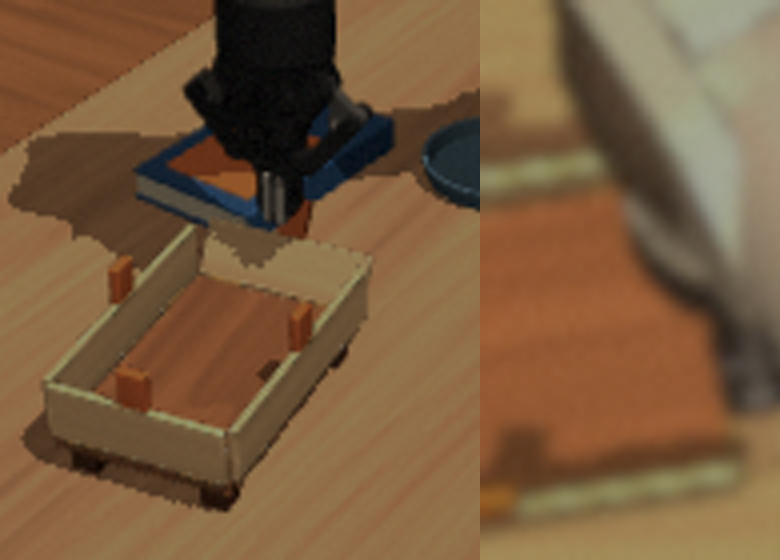

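```bash
python3 - <<'E'
from plan import *
print("s5 tab px ~",190+222/3,160+72/3)
for th in (40,50,60,70,80,90):
    a=np.radians(th); r=53.5
    y=-93.6-(r*np.cos(a)+3*np.sin(a)); z=30+r*np.sin(a)-3*np.cos(a)
    print(th,proj("side",[*tr(-2.5,y),z]), "tip z",30+67*np.sin(a))
# front/back/left upright references vs s5: front (226,154) back(91,118) left(100,200)
for n,p in (("front",(-63,1.4)),("back",(63,1.4)),("left",(-2.5,99.4))):
    print(n,proj("side",[*tr(*p),83.5]))
E
```

```text
s5 tab px ~ 264.0 184.0
40 (np.float64(265.6), np.float64(185.4)) tip z 73.06676984899812
50 (np.float64(264.6), np.float64(184.4)) tip z 81.32497768897153
60 (np.float64(263.4), np.float64(183.9)) tip z 88.02370205355739
70 (np.float64(262.0), np.float64(184.0)) tip z 92.95940559265586
80 (np.float64(260.6), np.float64(184.7)) tip z 95.98211945181794
90 (np.float64(259.0), np.float64(186.0)) tip z 97.0
front (np.float64(263.8), np.float64(211.0))
back (np.float64(219.0), np.float64(199.4))
left (np.float64(222.9), np.float64(226.9))
```

Call:
{"op": "servo_tool", "data": {
  "steps": "0 0 -0.02 0 0 0 0;-0.03 0 0 0 0 0 0;-0.03 0 0 0 0 0 0;0 0 0.03 0 0 0 0;0 0 0.015 0 0 0 0;0 0 0 0 0 0 0;0.01 0 0 0 0 0 0;0.01 0 0 0 0 0 0;0.01 0 0 0 0 0 0;0 0 0 0 0 0 0"
}}

```text
t: 25.35
ee_pos: [614.2, -108.6, 60.8]
orientation: [[-0.164, 0.986, 0.001], [0.986, 0.164, 0.001], [0.001, 0.001, -1.0]]
wrist_force: [-0.1, 0.7, 0.2]
opening: 0.001
grip_force: 0.0
```

Call:
{"op": "servo_tool", "data": {
  "steps": "0.006 0 0 0 0 0 0;0.005 0 0 0 0 0 0;0.003 0 0 0 0 0 0;0 0 0 0 0 0 0;0 0 0 0 0 0 0"
}}

```text
t: 25.98
ee_pos: [611.5, -96.1, 59.9]
orientation: [[-0.162, 0.987, -0.0], [0.987, 0.162, 0.001], [0.001, -0.0, -1.0]]
wrist_force: [0.1, -0.9, 0.6]
opening: 0.002
grip_force: 0.0
```

Call:
{"op": "servo_tool", "data": {
  "steps": "0.003 0 0 0 0 0 0;0.003 0 0 0 0 0 0;0.002 0 0 0 0 0 0;0 0 0 0 0 0 0;0 0 0 0 0 0 0"
}}

```text
t: 26.6
ee_pos: [611.1, -93.6, 60.1]
orientation: [[-0.158, 0.987, 0.001], [0.987, 0.158, -0.006], [-0.006, -0.0, -1.0]]
wrist_force: [1.0, -9.2, 0.8]
opening: 0.002
grip_force: 4.6
```

Call:
{"op": "servo_tool", "data": {
  "steps": "0.003 0 0 0 0 0 0;0.002 0 0 0 0 0 0;0 0 0 0 0 0 0;0 0 0 0 0 0 0"
}}

```text
t: 27.1
ee_pos: [611.0, -93.4, 60.2]
orientation: [[-0.155, 0.988, 0.001], [0.988, 0.155, -0.011], [-0.011, -0.0, -1.0]]
wrist_force: [3.2, -16.2, 1.0]
opening: -0.002
grip_force: 8.6
```

The right wall is at its stop: 16 N, with the finger where geometry puts it. I'll back off and re-measure the tins and tabs.

Call:
{"op": "servo_tool", "data": {
  "steps": "-0.02 0 0 0 0 0 0;-0.01 0 0 0 0 0 0.04;0 0 -0.05 0 0 0 0.085;0 0 -0.05 0 0 0 0.085;0 0 -0.04 0 0 0 0.085;0 0 0 0 0 0 0.085"
}}

```text
t: 27.85
ee_pos: [616.8, -111.9, 203.9]
orientation: [[-0.163, 0.987, 0.006], [0.987, 0.163, 0.0], [-0.001, 0.006, -1.0]]
wrist_force: [-0.9, -0.4, -0.5]
opening: 0.998
grip_force: 0.0
```

```bash
cat > look.py <<'E'
from tins import *
from plan import *
def tabs(a):
    H=cv2.cvtColor(cv2.resize(a,None,fx=4,fy=4,interpolation=2),cv2.COLOR_BGR2HSV); m=cv2.inRange(H,(3,175,80),(17,255,255))
    for n,p in (("front",(-62,1.4)),("back",(62,1.4)),("left",(-2.5,99.4)),("right",(-2.5,-96.6))):
        q=proj("side",[*tr(*p),83.5]); x,y=int(4*q[0]),int(4*q[1]); k=blobs(m[y-28:y+28,x-28:x+28]>0,40)
        if k: k=max(k,key=lambda t:t[0]); print(n,"pred",q,"seen",k[0],((x-28+k[1][0])/4).round(1),((y-28+k[1][1])/4).round(1))
E
python3 - <<'E'
from look import *
a=imaging.capture("side");b=imaging.capture("top")
cv2.imwrite("pics/s7.png",a);cv2.imwrite("pics/t7.png",b)
tabs(a)
for n,im,bs in (("top",b,[(115,165,152,208),(154,183,190,222)]),("side",a,[(120,290,172,350),(178,268,222,325)])):
    for q in bs: tin(n,im,q)
go([553,391,150],101); print(read_state()["q"].round(2))
E
```

```text
front pred (np.float64(263.5), np.float64(210.9)) seen 925 264.9 211.6
back pred (np.float64(219.3), np.float64(199.5)) seen 794 220.1 199.9
left pred (np.float64(222.9), np.float64(226.9)) seen 1344 223.3 227.0
right pred (np.float64(259.0), np.float64(186.0)) seen 925 259.5 186.4
top 1430 (np.float64(133.64195804195805), np.float64(187.45821678321678)) [553.3 391.6  68. ] ((550.911865234375, 389.0104064941406), (51.9621467590332, 49.72781753540039), 11.175918579101562)
top 1472 (np.float64(167.51273777173913), np.float64(200.60139266304347)) [513.  288.2  68. ] ((511.66748046875, 285.67535400390625), (51.729915618896484, 53.21328353881836), 74.92086029052734)
side 2317 (np.float64(148.2174687095382), np.float64(307.2312796719896)) [550.3 391.1  68. ] ((544.6981201171875, 395.7100524902344), (56.39665985107422, 58.04422378540039), 10.958407402038574)
side 1960 (np.float64(197.3514030612245), np.float64(284.86875)) [510.5 287.8  68. ] ((507.55718994140625, 290.45794677734375), (51.685420989990234, 53.9532356262207), 75.44861602783203)
to [553 391 150] trans cur axes [507.2  21.2  50.2] trans TARGET axes [506.4  35.9  50. ] rot [ 0.  -0.  -1.7]
[ 0.87  0.7  -1.09  1.63  0.66  1.22 -0.2 ]
```

Tab pixels match upright for all four walls, and the tins have not moved. Going to the green tin.

Call:
{"op": "servo_tool", "data": {
  "steps": "0 0 0 0 0 -1.7 0.085;0.05 0.0035 0 0 0 0 0.085;0.05 0.0035 0 0 0 0 0.085;0.05 0.0035 0 0 0 0 0.085;0.05 0.0035 0 0 0 0 0.085;0.05 0.0035 0 0 0 0 0.085;0.05 0.0035 0 0 0 0 0.085;0.05 0.0035 0 0 0 0 0.085;0.05 0.0035 0 0 0 0 0.085;0.05 0.0035 0 0 0 0 0.085"
}}

```text
t: 29.2
ee_pos: [558.7, 335.4, 198.4]
orientation: [[-0.192, 0.981, -0.002], [0.981, 0.192, -0.001], [-0.001, -0.002, -1.0]]
wrist_force: [0.5, 0.2, 0.3]
opening: 0.995
grip_force: 0.0
```

Call:
{"op": "servo_tool", "data": {
  "steps": "0.05 0.0035 0 0 0 0 0.085;0 0 0 0 0 0 0.085;0 0 0 0 0 0 0.085;0 0 0 0 0 0 0.085"
}}

```text
t: 29.7
ee_pos: [554.3, 382.0, 199.2]
orientation: [[-0.189, 0.982, -0.001], [0.982, 0.189, -0.002], [-0.001, -0.001, -1.0]]
wrist_force: [0.1, -0.5, 0.5]
opening: 0.996
grip_force: 0.0
```

```bash
python3 - <<'E'
from plan import *
go([552,391.3,45],101); print(read_state()["q"].round(2))
E
```

```text
to [552.  391.3  45. ] trans cur axes [  9.8  -0.4 154.2] trans TARGET axes [  9.5  -0.5 154.2] rot [-0.1  0.1 -0.1]
[-0.    0.76 -1.03  1.5   0.67  1.26 -0.93]
```

Call:
{"op": "servo_tool", "data": {
  "steps": "0.0095 -0.0005 0.04 0 0 0 0.085;0 0 0.045 0 0 0 0.085;0 0 0.04 0 0 0 0.085;0 0 0.02 0 0 0 0.085;0 0 0.009 0 0 0 0.085;0 0 0 0 0 0 0.085;0 0 0 0 0 0 0.03;0 0 0 0 0 0 0.03;0 0 0 0 0 0 0.03;0 0 0 0 0 0 0.03"
}}

```text
t: 30.95
ee_pos: [551.7, 394.0, 47.7]
orientation: [[-0.191, 0.982, 0.002], [0.982, 0.191, 0.001], [0.001, 0.002, -1.0]]
wrist_force: [-2.1, -0.9, 5.7]
opening: 0.6
grip_force: 32.0
```

Call:
{"op": "servo_tool", "data": {
  "steps": "0 0 -0.02 0 0 0 0.03;0 0 -0.04 0 0 0 0.03;0 0 -0.04 0 0 0 0.03;0 0 -0.04 0 0 0 0.03;-0.04 0 0 0 0 0 0.03;-0.045 0 0 0 0 0 0.03;-0.045 0 0 0 0 0 0.03;-0.045 0 0 0 0 0 0.03;-0.04 0 0 0 0 0 0.03;0 0 0 0 0 0 0.03",
  "squeeze": 40
}}

```text
t: 32.2
ee_pos: [593.9, 176.7, 186.3]
orientation: [[-0.184, 0.983, 0.0], [0.983, 0.184, -0.003], [-0.003, -0.0, -1.0]]
wrist_force: [0.9, 0.1, -1.8]
opening: 0.597
grip_force: 43.1
```

```bash
python3 - <<'E'
from plan import *
go([*tr(-2,49),78],101-1.9); print(read_state()["q"].round(2),read_state()['opening'])
E
```

```text
to [586.4  64.8  78. ] trans cur axes [-108.3  -27.9  108.6] trans TARGET axes [-109.3  -25.1  108.3] rot [-0.   0.2  1.5]
[ 0.39  0.7  -1.07  1.66  0.66  1.19 -0.65] 0.5968647069713332
```

Call:
{"op": "servo_tool", "data": {
  "steps": "0 0 0 0 0 1.5 0.03;-0.037 -0.008 0 0 0 0 0.03;-0.037 -0.008 0 0 0 0 0.03;-0.035 -0.009 0 0 0 0 0.03;0 0 0 0 0 0 0.03;0 0 0 0 0 0 0.03"
}}

```text
t: 32.95
ee_pos: [585.3, 72.9, 186.8]
orientation: [[-0.167, 0.986, 0.001], [0.986, 0.167, 0.001], [0.001, 0.001, -1.0]]
wrist_force: [-0.1, 1.0, -1.0]
opening: 0.593
grip_force: 43.1
```

```bash
python3 - <<'E'
from plan import *
go([*tr(-2,49),78],101-1.9)
E
```

```text
to [586.4  64.8  78. ] trans cur axes [ -8.3  -0.4 108.8] trans TARGET axes [ -8.1  -0.2 108.8] rot [ 0.1 -0.1  0.5]
```

Call:
{"op": "servo_tool", "data": {
  "steps": "-0.008 0 0.03 0 0 0.5 0.03;0 0 0.03 0 0 0 0.03;0 0 0.025 0 0 0 0.03;0 0 0.012 0 0 0 0.03;0 0 0.006 0 0 0 0.03;0 0 0.004 0 0 0 0.03;0 0 0 0 0 0 0.03;0 0 0 0 0 0 0.03"
}}

```text
t: 33.95
ee_pos: [587.3, 62.7, 79.8]
orientation: [[-0.156, 0.988, 0.001], [0.988, 0.156, 0.0], [-0.0, 0.001, -1.0]]
wrist_force: [-0.0, -0.1, -1.9]
opening: 0.597
grip_force: 43.1
```

Call:
{"op": "servo_tool", "data": {
  "steps": "0 0 0.001 0 0 0 0.03;0 0 0.001 0 0 0 0.03;0 0 0 0 0 0 0.03;0 0 0 0 0 0 0.072;0 0 0 0 0 0 0.072;0 0 0 0 0 0 0.072;0 0 -0.02 0 0 0 0.072;0 0 -0.04 0 0 0 0.072;0 0 -0.04 0 0 0 0.072;0 0 -0.02 0 0 0 0.072"
}}

```text
t: 35.2
ee_pos: [588.0, 63.5, 200.5]
orientation: [[-0.157, 0.988, 0.004], [0.988, 0.157, 0.0], [-0.0, 0.004, -1.0]]
wrist_force: [0.7, 0.1, 1.1]
opening: 0.839
grip_force: 0.0
```

```bash
python3 - <<'E'
from look import *
a=imaging.capture("side");b=imaging.capture("top");cv2.imwrite("pics/s8.png",a);cv2.imwrite("pics/t8.png",b)
for n,im,bs in (("top",b,[(154,183,190,222)]),("side",a,[(178,268,222,325)])):
    for q in bs: tin(n,im,q)
go([512,288,200],75); 
u,v=proj("side",[*tr(-2,46),98]);u,v=int(u),int(v);print(u,v)
tin("side",a,(u-28,v-25,u+28,v+40),98)
E
```

```text
top 1476 (np.float64(167.4913617886179), np.float64(200.6087398373984)) [513.  288.2  68. ] ((511.479248046875, 285.8314208984375), (51.58192443847656, 53.21803665161133), 75.6376953125)
side 1960 (np.float64(197.34477040816327), np.float64(284.8627551020408)) [510.5 287.8  68. ] ((507.719482421875, 290.4981384277344), (51.93830871582031, 53.94169616699219), 75.06867980957031)
to [512 288 200] trans cur axes [233.9 -40.3  -0.4] trans TARGET axes [ 197.4 -131.9   -0. ] rot [ 0.3 -0.  24. ]
233 209
side 1305 (np.float64(233.65067049808428), np.float64(209.54454022988506)) [586.8  59.8  98. ] ((580.265625, 67.31751251220703), (59.09220504760742, 61.82469177246094), 8.615649223327637)
```

The green tin stands in the tray, top at the right height, tray y ≈ 44. Now the red tin.

Call:
{"op": "servo_tool", "data": {
  "steps": "0 0 0 0 0 8 0.085;0 0 0 0 0 8 0.085;0 0 0 0 0 8 0.085;0.04 -0.026 0 0 0 0 0.085;0.04 -0.026 0 0 0 0 0.085;0.04 -0.026 0 0 0 0 0.085;0.04 -0.027 0 0 0 0 0.085;0.037 -0.027 0 0 0 0 0.085;0 0 0 0 0 0 0.085;0 0 0 0 0 0 0.085"
}}

```text
t: 36.55
ee_pos: [510.1, 286.3, 196.0]
orientation: [[0.259, 0.966, -0.001], [0.966, -0.259, -0.002], [-0.002, -0.001, -1.0]]
wrist_force: [1.3, -0.0, 0.3]
opening: 1.001
grip_force: 0.0
```

```bash
python3 - <<'E'
from plan import *
go([511.7,288,45],75)
E
```

```text
to [511.7 288.   45. ] trans cur axes [  2.4   1.2 151. ] trans TARGET axes [  2.1   1.1 151. ] rot [-0.   0.1  0. ]
```

Call:
{"op": "servo_tool", "data": {
  "steps": "0.002 0.001 0.04 0 0 0 0.085;0 0 0.045 0 0 0 0.085;0 0 0.04 0 0 0 0.085;0 0 0.018 0 0 0 0.085;0 0 0.007 0 0 0 0.085;0 0 0 0 0 0 0.085;0 0 0 0 0 0 0.03;0 0 0 0 0 0 0.03;0 0 0 0 0 0 0.03;0 0 0 0 0 0 0.03"
}}

```text
t: 37.8
ee_pos: [512.4, 289.4, 48.5]
orientation: [[0.259, 0.966, 0.002], [0.966, -0.259, 0.001], [0.001, 0.002, -1.0]]
wrist_force: [-1.1, 0.1, 5.7]
opening: 0.597
grip_force: 41.5
```

Call:
{"op": "servo_tool", "data": {
  "steps": "0 0 -0.02 0 0 0 0.03;0 0 -0.04 0 0 0 0.03;0 0 -0.04 0 0 0 0.03;0 0 -0.04 0 0 0 0.03;0 0 -0.02 0 0 -8 0.03;0 0 0 0 0 -8 0.03;0 0 0 0 0 -8 0.03;0 0 0 0 0 0 0.03;0 0 0 0 0 0 0.03"
}}

```text
t: 38.92
ee_pos: [511.8, 288.8, 207.6]
orientation: [[-0.154, 0.988, 0.0], [0.988, 0.154, 0.0], [-0.0, 0.0, -1.0]]
wrist_force: [-0.1, 0.7, -2.2]
opening: 0.596
grip_force: 42.7
```

```bash
python3 - <<'E'
from plan import *
go([*tr(-2,-43),200],99.3); print(read_state()["opening"])
E
```

```text
to [601.3 -26.  200. ] trans cur axes [-324.8   40.     7.6] trans TARGET axes [-325.1   37.4    7.6] rot [ 0.   0.  -0.5]
0.5959060744853205
```

Call:
{"op": "servo_tool", "data": {
  "steps": "-0.036 0.004 0 0 0 -0.5 0.03;-0.036 0.0042 0 0 0 0 0.03;-0.036 0.0042 0 0 0 0 0.03;-0.036 0.0042 0 0 0 0 0.03;-0.036 0.0042 0 0 0 0 0.03;-0.036 0.0042 0 0 0 0 0.03;-0.036 0.0042 0 0 0 0 0.03;-0.036 0.0042 0 0 0 0 0.03;-0.036 0.0042 0 0 0 0 0.03;0 0 0 0 0 0 0.03"
}}

```text
t: 40.17
ee_pos: [602.9, -29.2, 206.7]
orientation: [[-0.157, 0.988, -0.0], [0.988, 0.157, -0.002], [-0.002, -0.001, -1.0]]
wrist_force: [-0.1, -0.1, -2.2]
opening: 0.598
grip_force: 42.6
```

Call:
{"op": "servo_tool", "data": {
  "steps": "0 0 0 0 0 0 0.03;0 0 0 0 0 0 0.03"
}}

```text
t: 40.42
ee_pos: [601.8, -22.9, 207.5]
orientation: [[-0.167, 0.986, 0.0], [0.986, 0.167, 0.0], [0.0, 0.0, -1.0]]
wrist_force: [-0.7, 0.9, -1.3]
opening: 0.593
grip_force: 42.6
```

```bash
python3 - <<'E'
from plan import *
go([*tr(-2,-43),79],99.3)
E
```

```text
to [601.3 -26.   79. ] trans cur axes [ -3.   -1.1 128.5] trans TARGET axes [ -2.9  -1.  128.5] rot [ 0.  -0.   0.3]
```

Call:
{"op": "servo_tool", "data": {
  "steps": "-0.003 -0.001 0.035 0 0 0.3 0.03;0 0 0.035 0 0 0 0.03;0 0 0.03 0 0 0 0.03;0 0 0.016 0 0 0 0.03;0 0 0.008 0 0 0 0.03;0 0 0.003 0 0 0 0.03;0 0 0 0 0 0 0.03;0 0 0 0 0 0 0.03"
}}

```text
t: 41.42
ee_pos: [602.2, -27.7, 81.0]
orientation: [[-0.16, 0.987, 0.001], [0.987, 0.16, -0.0], [-0.0, 0.001, -1.0]]
wrist_force: [0.4, -0.2, -1.2]
opening: 0.596
grip_force: 42.6
```

Call:
{"op": "servo_tool", "data": {
  "steps": "0 0 0.001 0 0 0 0.03;0 0 0.001 0 0 0 0.03;0 0 0.0005 0 0 0 0.03;0 0 0 0 0 0 0.03;0 0 0 0 0 0 0.072;0 0 0 0 0 0 0.072;0 0 0 0 0 0 0.072;0 0 -0.03 0 0 0 0.072;0 0 -0.045 0 0 0 0.072;0 0 -0.045 0 0 0 0.072"
}}

```text
t: 42.68
ee_pos: [601.3, -27.6, 198.6]
orientation: [[-0.16, 0.987, -0.001], [0.987, 0.16, 0.0], [0.0, -0.001, -1.0]]
wrist_force: [1.2, -0.5, -0.9]
opening: 0.84
grip_force: 0.0
```

Call:
{"op": "servo_tool", "data": {
  "steps": "0 0 -0.03 0 0 0 0.05;-0.03 0 0 0 0 0 0.05;-0.05 0 0 0 0 0 0.05;-0.05 0 0 0 0 0 0.05;-0.05 0 0 0 0 0 0.05;-0.05 0 0 0 0 0 0.05;0 0 0 0 0 0 0.05;0 0 0 0 0 0 0.05"
}}

```text
t: 43.68
ee_pos: [638.2, -254.0, 227.4]
orientation: [[-0.16, 0.987, -0.0], [0.987, 0.16, 0.001], [0.001, -0.0, -1.0]]
wrist_force: [-0.6, 0.2, 0.8]
opening: 0.586
grip_force: 0.0
```

```bash
python3 - <<'E'
from look import *
a=imaging.capture("side");b=imaging.capture("top");cv2.imwrite("pics/s9.png",a);cv2.imwrite("pics/t9.png",b)
cv2.imwrite("pics/v9.png",np.hstack([up(a,(190,150,310,270),3),cv2.resize(b[120:240,200:320],(360,360),interpolation=2)]))
go([418.5,-365.5,210],99.3); print(read_state()["q"].round(2))
E
```

```text
to [ 418.5 -365.5  210. ] trans cur axes [ -75.7 -235.5   17.7] trans TARGET axes [ -75.9 -235.4   17.9] rot [ 0.  -0.   0.1]
[ 0.98  0.78 -1.08  1.43  0.69  1.34  0.03]
```

View pics/v9.png

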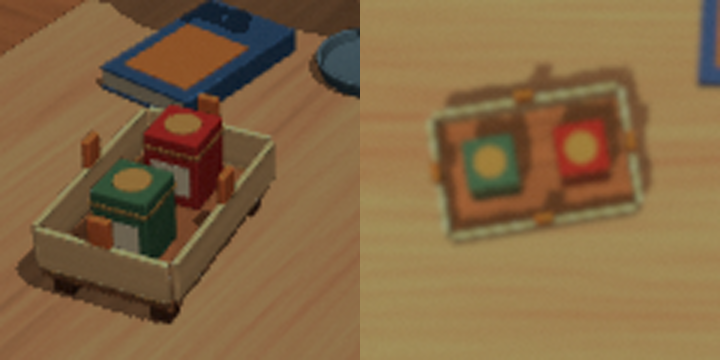

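Both tins stand upright in the tray with all walls up: the side crop has green at (130,180) and red at (183,124). Now the lid.

Call:
{"op": "servo_tool", "data": {
  "steps": "-0.0127 -0.039 0 0 0 0 0.055;-0.0127 -0.039 0 0 0 0 0.055;-0.0127 -0.039 0 0 0 0 0.055;-0.0127 -0.039 0 0 0 0 0.055;-0.0127 -0.039 0 0 0 0 0.055;-0.0127 -0.039 0 0 0 0 0.055;0 0 0 0 0 0 0.055;0 0 0 0 0 0 0.055;0 0 0 0 0 0 0.055"
}}

```text
t: 44.9
ee_pos: [421.1, -365.8, 228.1]
orientation: [[-0.163, 0.987, 0.001], [0.987, 0.163, -0.0], [-0.0, 0.001, -1.0]]
wrist_force: [0.4, 0.4, -0.1]
opening: 0.642
grip_force: 0.0
```

```bash
python3 - <<'E'
from plan import *
go([418.5,-365.5,150],99.3); print(read_state()["q"].round(2))
E
```

```text
to [ 418.5 -365.5  150. ] trans cur axes [ 0.8 -2.5 78.1] trans TARGET axes [ 0.7 -2.5 78.1] rot [0.1 0.  0.1]
[ 1.55  0.6  -1.22  1.77  0.6   1.21  0.33]
```

Call:
{"op": "servo_tool", "data": {
  "steps": "0.0007 -0.0025 0.03 0 0 0 0.055;0 0 0.03 0 0 0 0.055;0 0 0.018 0 0 0 0.055;0 0 0.003 0 0 0 0.055;0 0 0.003 0 0 0 0.055;0 0 0 0 0 0 0.055",
  "squeeze": 30
}}

```text
t: 45.65
ee_pos: [417.6, -367.3, 144.4]
orientation: [[-0.16, 0.987, 0.001], [0.987, 0.16, -0.001], [-0.001, 0.001, -1.0]]
wrist_force: [0.8, -0.8, 0.2]
opening: 0.647
grip_force: 0.0
```

Call:
{"op": "servo_tool", "data": {
  "steps": "0 0 0 0 0 0 0.03;0 0 0 0 0 0 0.01;0 0 0 0 0 0 0.01;0 0 0 0 0 0 0.01;0 0 0 0 0 0 0.01"
}}

```text
t: 46.28
ee_pos: [417.1, -367.4, 144.3]
orientation: [[-0.16, 0.987, 0.0], [0.987, 0.16, -0.001], [-0.001, 0.0, -1.0]]
wrist_force: [-1.5, 0.5, 5.8]
opening: 0.238
grip_force: 29.4
```

Call:
{"op": "servo_tool", "data": {
  "steps": "0 0 -0.005 0 0 0 0.01;0 0 -0.01 0 0 0 0.01;0 0 -0.02 0 0 0 0.01;0 0 -0.03 0 0 0 0.01;0 0 -0.025 0 0 0 0.01;0 0 0 0 0 0 0.01;0 0 0 0 0 0 0.01"
}}

```text
t: 47.15
ee_pos: [416.6, -367.1, 233.6]
orientation: [[-0.16, 0.987, -0.0], [0.987, 0.16, -0.0], [-0.0, -0.0, -1.0]]
wrist_force: [-0.8, -0.2, -1.8]
opening: 0.239
grip_force: 29.4
```

```bash
python3 - <<'E'
from look import *
a=imaging.capture("side");b=imaging.capture("top");cv2.imwrite("pics/s10.png",a);cv2.imwrite("pics/t10.png",b)
print(read_state()["opening"])
for n,im,bx,z in (("top",b,(345,155,400,205),12),("side",a,(285,150,345,195),12)):
    h=cv2.cvtColor(up(im,bx),cv2.COLOR_BGR2HSV);m=cv2.inRange(h,(90,50,30),(125,255,255))
    d=max(blobs(m>0,100),key=lambda t:t[0]); e=cv2.fitEllipse(cv2.convexHull(max(cv2.findContours(d[2],0,1)[0],key=cv2.contourArea)))
    print(n,e,onz(n,bx[0]-.5+(e[0][0]+.5)/4,bx[1]-.5+(e[0][1]+.5)/4,z),onz(n,bx[0]-.5+(e[0][0]+.5)/4,bx[1]-.5+(e[0][1]+.5)/4,18))
go([587,-335.3,150],99.3)
cv2.imwrite("pics/v10.png",np.hstack([up(a,(330,90,430,210),3),cv2.resize(b[155:275,340:460],(360,360),interpolation=2)]))
E
```

```text
0.23616254420062105
top ((109.94966888427734, 94.14366912841797), (138.22756958007812, 140.49420166015625), 104.4138412475586) [ 590.7 -337.    12. ] [ 589.6 -335.9   18. ]
side ((119.48501586914062, 82.76277160644531), (94.06681060791016, 152.71124267578125), 92.15184020996094) [ 585.4 -333.3   12. ] [ 580.6 -324.6   18. ]
to [ 587.  -335.3  150. ] trans cur axes [  3.9 173.6  82.7] trans TARGET axes [  3.6 173.5  82.9] rot [-0.1 -0.1 -0.1]
```

View pics/v10.png

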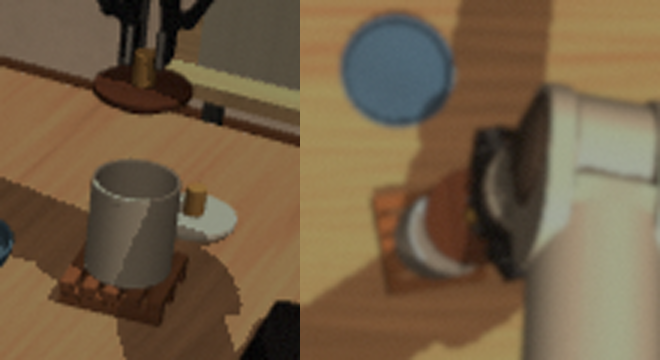

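The side crop shows the lid level in the gripper and the mug upright on its coaster. Top crop: the dish is free at (397,70). I carry the lid there.

Call:
{"op": "servo_tool", "data": {
  "steps": "0.002 0.03 0 0 0 0 0.01;0 0.035 0 0 0 0 0.01;0 0.04 0 0 0 0 0.01;0 0.04 0 0 0 0 0.01;0 0.029 0 0 0 0 0.01;0 0 0 0 0 0 0.01;0 0 0 0 0 0 0.01;0 0 0 0 0 0 0.01"
}}

```text
t: 48.25
ee_pos: [587.2, -338.2, 233.2]
orientation: [[-0.159, 0.987, -0.001], [0.987, 0.159, -0.0], [-0.0, -0.001, -1.0]]
wrist_force: [0.9, 0.2, -1.3]
opening: 0.24
grip_force: 29.5
```

```bash
python3 - <<'E'
from plan import *
go([588,-337,42],99.3); print(read_state()["q"].round(2))
E
```

```text
to [ 588 -337   42] trans cur axes [  1.1   1.2 191.2] trans TARGET axes [  1.    1.  191.2] rot [-0.1  0.  -0.2]
[ 1.14  0.76 -1.09  1.45  0.68  1.34  0.17]
```

Call:
{"op": "servo_tool", "data": {
  "steps": "0.001 0.001 0.04 0 0 0 0.01;0 0 0.045 0 0 0 0.01;0 0 0.045 0 0 0 0.01;0 0 0.03 0 0 0 0.01;0 0 0.018 0 0 0 0.01;0 0 0.01 0 0 0 0.01;0 0 0 0 0 0 0.01;0 0 0 0 0 0 0.01"
}}

```text
t: 49.25
ee_pos: [590.2, -336.4, 47.1]
orientation: [[-0.16, 0.987, 0.002], [0.987, 0.16, -0.001], [-0.001, 0.002, -1.0]]
wrist_force: [-0.1, 0.2, 0.3]
opening: 0.238
grip_force: 29.6
```

Call:
{"op": "servo_tool", "data": {
  "steps": "0 -0.0015 0.003 0 0 0 0.01;0 0 0.002 0 0 0 0.01;0 0 0.002 0 0 0 0.01;0 0 0.001 0 0 0 0.01;0 0 0 0 0 0 0.01"
}}

```text
t: 49.88
ee_pos: [587.8, -336.3, 37.5]
orientation: [[-0.16, 0.987, -0.0], [0.987, 0.16, 0.0], [0.0, -0.0, -1.0]]
wrist_force: [0.7, 0.9, -0.6]
opening: 0.245
grip_force: 29.6
```

Call:
{"op": "servo_tool", "data": {
  "steps": "0 0 0.001 0 0 0 0.01;0 0 0 0 0 0 0.01;0 0 0 0 0 0 0.01"
}}

```text
t: 50.25
ee_pos: [587.9, -336.3, 37.3]
orientation: [[-0.16, 0.987, 0.0], [0.987, 0.16, -0.0], [-0.0, 0.0, -1.0]]
wrist_force: [-2.8, 0.7, 5.2]
opening: 0.237
grip_force: 30.1
```

Contact on the dish floor at the predicted height. I release and retreat.

Call:
{"op": "servo_tool", "data": {
  "steps": "0 0 0 0 0 0 0.05;0 0 0 0 0 0 0.05;0 0 0 0 0 0 0.05;0 0 -0.03 0 0 0 0.05;0 0 -0.05 0 0 0 0.05;0 0 -0.05 0 0 0 0.05;0 0 -0.05 0 0 0 0.05;-0.05 0 0 0 0 0 0.05;-0.05 0 0 0 0 0 0.05;-0.05 0 0 0 0 0 0.05"
}}

```text
t: 51.5
ee_pos: [611.7, -486.3, 216.8]
orientation: [[-0.16, 0.987, 0.0], [0.987, 0.16, -0.001], [-0.001, 0.0, -1.0]]
wrist_force: [1.2, -0.6, 0.1]
opening: 0.584
grip_force: 0.0
```

Call:
{"op": "servo_tool", "data": {
  "steps": "-0.05 0 0 0 0 0 0.05;-0.05 0 0 0 0 0 0.05;0 0 0 0 0 0 0.05;0 0 0 0 0 0 0.05"
}}

```text
t: 52.0
ee_pos: [628.1, -581.9, 215.8]
orientation: [[-0.161, 0.987, -0.0], [0.987, 0.161, 0.002], [0.002, 0.0, -1.0]]
wrist_force: [-0.3, 0.6, 0.4]
opening: 0.587
grip_force: 0.0
```

```bash
python3 - <<'E'
from look import *
a=imaging.capture("side");b=imaging.capture("top");tabs(a)
cv2.imwrite("pics/v11.png",np.hstack([up(a,(180,110,420,260),2)[:300],cv2.resize(b[100:280,190:370],(300,300))]))
E
```

```text
front pred (np.float64(263.5), np.float64(210.9)) seen 938 264.9 211.5
back pred (np.float64(219.3), np.float64(199.5)) seen 803 220.2 199.9
left pred (np.float64(222.9), np.float64(226.9)) seen 1213 223.1 227.1
right pred (np.float64(259.0), np.float64(186.0)) seen 659 259.6 185.3
```

View pics/v11.png

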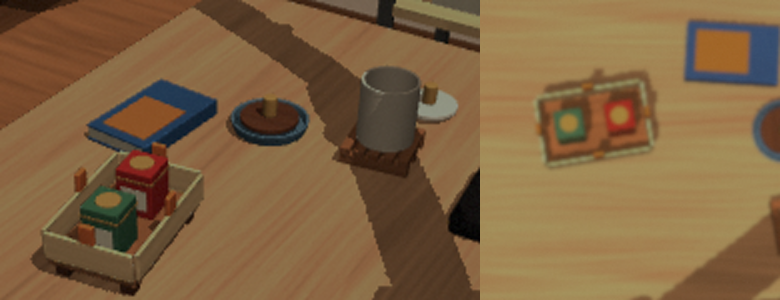

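The last picture shows the lid flat in the dish at (270,118), the mug upright at (390,110), and both tins upright in the tray with its walls up.

```bash
python3 -c "
from bench import job; print(job.job_done())"
```

```text
the job is handed in; nothing more can be done
None
```

The job is handed in: all four tray walls are upright, the green and large red tins (the only two there) stand in the tray, and the lid lies flat in the dish with the mug upright on its coaster.

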